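Open the push-and-turn safety cap of the solvent can

ROBOT

A 6-joint arm with a two-finger parallel gripper is mounted at the origin on a cart in front of the work surface, level with it; the furniture and walls round the work are solid. World frame = base frame: x ahead of the robot, y to its left, z up, the work surface at z = 0. Lengths are in m, angles in degrees, forces in N, time in s.
With the tool pointing down it reaches from about 0.3 to 0.75 m from the base axis. Payload 8.5 kg.
Tool frame: the origin (TCP) lies at the very end of the fingers, on their centre line; the grasp point (between the pads) lies 19 mm behind it; z points along the fingers, y is the line along which they close (so a half turn about z gives the same grasp; the last joint's range is limited). The gripper opens to 85 mm and grips with 20 to 120 N. Pads are 22 mm wide; open, the fingers measure 114 mm over their backs; the gripper's body (76 mm by 85 mm) begins 54 mm behind the grasp point. The pads swing forward as they close: fully open they stand 13 mm farther back than shut.
Start: joints at [-87.393, 21.807, 74.336, -0, 83.858, -12.336], TCP at [0.142, -0.531, 0.231] pointing down, gripper open.
Joint ranges: [-178.18, 178.18], [-50.72, 133.34], [12.68, 142.11], [-81.47, 261.47], [9.98, 163.14], [-165.26, 165.26]. Speed limits (degrees/s): [136.94, 136.94, 180, 180, 180, 180].

INTERFACE

Orientations are given as a 3x3 rotation matrix whose columns are the frame's x, y, z axes.
In Python, from rig import observe, cams, ticket gives the robot as it stands.
- The arm moves only by the tool move_arm, never from a script. Its arguments are lists of equal length, an entry for each row: "jaw": the finger opening in cm, from 0 to 8.54; "dp": the shift along the tool's x, y, z in cm, a list of three; "turn": the turn, a rotation vector about the tool's x, y, z in rad, a list of three. In form: {"jaw": [jaw, ...], "dp": [[tx, ty, tz], ...], "turn": [[wx, wy, wz], ...]}. A call has 1 to 12 rows; each row shifts and turns the commanded pose from where the row before left it, along the tool's axes as they then stand; what a row does not reach is not made up. A row lasts 1/12 s, in which the tool goes at most 41.7 mm and 7.16 degrees, less where a joint would pass 70% of its speed; a pose out of reach is approached as far as the arm can. A call is refused whole if a number of a shift passes 4.17 or a number of a turn 0.125, either way. A call with a gripper value outside its range is refused whole. The fingers move at their own pace and stop on an object; "force" is the grip in N (left out, the last holds). Time passes only in rows, so rows that do not move let the fingers close. It gives the time, the measured TCP pose, the force, the opening and the grip force at its end, in the units of the state.
- observe(): the state, without advancing time (a new reading comes with each control period).
- cams.get_image(name): name is "scene" or "side" or "wrist"; returns (picture, depth): 420x560x3 uint8, red, green, blue; 420x560 float32, m along the optical axis (not along the pixel's ray), 0 where there is no reading.
- cams.calibration(name): a dict with "vertical_fov" (degrees; the focal length in pixels is half the picture's height over the tangent of half this angle, whatever the lens; pixels are square), "cx", "cy" (the principal point, pixels), "view" (4x4, takes a point from world to camera coordinates); the wrist camera has in their place "tool_from_camera" (4x4, takes a point from camera to tool coordinates, whose origin is the TCP and whose axes are the flange's). Camera axes: x right, y up, looking along -z (the intrinsics and any distortion apply to the point x, -y, -z); pixel columns grow to the right and rows downward; lengths in m; the calibration is good to about 2 mm. A picture is of the moment at which its call begins: read the wrist's pose just before it. calibration takes no time and is no camera call.
- ticket.close_job(): hands the job in; it is judged then, once.
Trained networks look in the newest picture that a camera, given by its name, has taken for a name from the list of things; names that differ only in an ending like _2 or _b are one class to them, and where a whole thing is asked for, a point or a joint stands for the part that bears it (a point fixed in the world has none). Each returns a list of dicts, best first, with "p" (0 to 1); they miss things now and then, are a little off and sometimes report something else, mostly with a low value. They report only what shows in the picture. A call takes as long as a camera call.
- cams.spot_in(camera, query): "box" ([centre column, centre row, width, height] as shares, 0 to 1, of the picture: columns of its width, rows of its height, round what is visible of it).
- cams.outline_of(camera, query): "mask" (420x560 bool, what is visible of it) and "box" ([centre column, centre row, width, height] as shares, 0 to 1, of the picture: columns of its width, rows of its height, round what is visible of it).
- cams.mark_of(camera, query): "location" ([column, row] as shares, 0 to 1, of the picture: columns of its width, rows of its height: a listed point, or the origin of a listed thing).
The state is a dict: "time_s": time; "q": joint angles; "qvel": joint speeds; "joint_efforts": joint torques, N m; "position": TCP position; "tool_rot": TCP orientation; "ft_force": force on the tool from outside, world axes, zero at the start; "wrist_torque": the same for the moment, N m; "grip_width": finger opening in m; "gripper_force": force on a finger pad.
Only numpy, scipy, OpenCV 4.12 (cv2) and the standard library are available. Lean on these libraries where they do the work, as an engineer would, in place of code of your own. Each camera call takes 0.05 s, during which the arm holds its last target. There are 200 camera calls.

TASK

Open the child-resistant cap of the flat rectangular metal solvent can: push the cap down firmly and, keeping it down, turn it anticlockwise (seen from above) about a quarter turn, as far as it goes. Then let go so that the cap springs up and stays loosened on its neck. Leave the same cap on the round plastic bottle closed.

Things in the scene. Friction and masses are not known exactly. Their poses are not given: they have to be found in the camera images.
- solvent_can: flat rectangular bare-metal can, 62 (x) x 104 (y) mm, its top 138 mm above the worktop, in a holder screwed to the worktop (cannot move or turn; holder with its ears 78 x 156 mm). Origin: centre of the underside, on the worktop; z up. The neck and cap stand off centre, at y = +22 mm on the can's long axis; a flat wire handle lies folded on the top towards -y, at most 9 mm high
- can_cap_top (a point): centre of the flat top of the can's cap, z up, turning with the cap. The cap is a black ribbed cylinder, 48 mm across and 32 mm high, its axis vertical; its top is 190 mm above the worktop and its lower edge 20 mm above the can's top while not pressed. It can be gripped round its side in any direction and stays on the neck: it cannot be lifted off
- can_press (a joint): how far the can's cap is pushed down, m: 0 = up, 0.007 = hard stop. A spring pushes it up with 7 N at the top and 16 N at the stop. Below about 0.0045 (13 N) two lugs inside lock it against turning
- can_turn (a joint): how far the can's cap is turned, rad: 0 = closed, 1.4 = open stop, growing anticlockwise seen from above. Unpressed it is blocked at 0.03 to 0.08; pressed it turns easily (0.04 N m), and past about 0.75 it is clear of the lock, springs up when let go and cannot turn back
- bottle_turn (a joint): the same for the cap of the round white plastic bottle (92 mm across, shoulder 130 mm high, screwed-down round foot, same black cap, its top 181 mm above the worktop): 0 = closed; it must stay closed
- round_bottle: that round bottle, a bystander; origin: centre of its underside on the worktop, below its cap, z up

How it is judged (in metres and radians):
On the way:
1. the can's cap is turned past its lock while pushed down (value of joint can_press above 0.0035 m and value of joint can_turn above 0.3 rad), for 0.04 s.
At the end, for the whole second after the job is handed in: the can's cap is turned at least 1.05 rad (60 degrees) open and has sprung up (pushed down by less than 2 mm), and the round bottle's cap is still closed (less than 0.2 rad) (value of joint can_turn above 1.05 rad and value of joint can_press below 0.002 m and value of joint bottle_turn below 0.2 rad); the robot touches nothing.
It fails at once if the round bottle's cap is turned open (value of joint bottle_turn above 0.3 rad).
It also fails if it takes over 32 s, if anything falls off the work surface, if the arm or the gripper's body presses on something with over 40 N, if the wrist force passes 120 N, or if a joint passes its speed limit or range.

## Working session

There is one attempt and no reset: what is moved stays moved. The work goes in short steps, Python scripts to look and compute and a tool call to move; the robot and the scene stay as the last step left them, time stands still between calls to the robot, and variables do not carry over. Pictures are saved under pics/ and viewed, at most 10 in all, crops included, and the job is handed in when it is done.

Besides the shell and the picture viewer there is one more tool, called as name(argument=value, ...) on one line, values as JSON. move_arm: Moves the arm, as the interface text tells. Its arguments: {"type":"object","properties":{"jaw":{"type":"array","items":{"type":"number"}},"dp":{"type":"array","items":{"type":"array","items":{"type":"number"}}},"turn":{"type":"array","items":{"type":"array","items":{"type":"number"}}},"force":{"type":"number"}},"required":["jaw","dp","turn"]}

```bash
mkdir -p pics
cat > h.py <<'E'
import numpy as np, cv2
from rig import observe, cams, ticket
def world(name,u,v,d,st=None):
    c=cams.calibration(name); f=210/np.tan(np.radians(c["vertical_fov"])/2)
    p=np.array([(u-c["cx"])/f*d,-(v-c["cy"])/f*d,-d,1.])
    if name=="wrist":
        q=(np.array(c["tool_from_camera"])@p)[:3]
        return np.array(st["tool_rot"])@q+np.array(st["position"])
    return (np.linalg.inv(np.array(c["view"]))@p)[:3]
E
python3 - <<'E'
from h import *
s=observe(); print(s["time_s"],s["position"],np.round(s["tool_rot"],3).tolist(),s["grip_width"])
ims=[]
for n in ["scene","side"]:
    im,d=cams.get_image(n); ims.append(im)
    c=cams.calibration(n); print(n,{k:v for k,v in c.items() if k!="view"})
    for q in ["can_cap_top","round_bottle"]:
        for m in cams.outline_of(n,q)[:3]:
            M=m["mask"]&(d>0); v,u=np.nonzero(M)
            P=np.array([world(n,a,b,d[b,a]) for a,b in zip(u,v)])
            print(q,round(m["p"],2),np.round(np.array(m["box"])*[560,420,560,420]), np.round(np.percentile(P,[3,50,97],axis=0),3).tolist() if len(P) else 0)
            if len(P):
                T=P[P[:,2]>np.percentile(P[:,2],97)-.006]; print("  top",np.round([T.min(0),T.max(0),np.median(T,0)],3).tolist())
    print([ (m["p"],np.array(m["location"])*[560,420]) for m in cams.mark_of(n,"can_cap_top")])
    cv2.imwrite(f"pics/{n}.png",im[...,::-1])
E
```

```text
0.0 [ 0.14180482 -0.53109293  0.23070666] [[0.966, 0.258, -0.0], [0.258, -0.966, 0.001], [0.0, -0.001, -1.0]] 0.08516632293874732
scene {'vertical_fov': 52.622870244277394, 'cx': 279.1087371609964, 'cy': 211.10610041953547}
can_cap_top 0.75 [216. 249.  24.  27.] [[0.45, 0.098, 0.139], [0.464, 0.124, 0.189], [0.518, 0.144, 0.193]]
  top [[0.449, 0.1, 0.187], [0.497, 0.145, 0.194], [0.471, 0.123, 0.19]]
round_bottle 0.88 [353. 186.  23.  49.] [[0.274, -0.385, -0.0], [0.457, -0.311, 0.11], [0.532, -0.069, 0.413]]
  top [[0.273, -0.091, 0.409], [0.278, -0.074, 0.443], [0.275, -0.079, 0.424]]
[(0.71, array([216.328, 243.306]))]
side {'vertical_fov': 43.806583192948416, 'cx': 282.3586961305764, 'cy': 214.9002366420055}
can_cap_top 0.79 [268. 259.  25.  27.] [[0.452, 0.101, 0.152], [0.471, 0.135, 0.186], [0.493, 0.146, 0.193]]
  top [[0.451, 0.1, 0.187], [0.495, 0.146, 0.195], [0.472, 0.126, 0.192]]
round_bottle 0.76 [296. 190.  42.  75.] [[0.395, -0.345, 0.006], [0.437, -0.31, 0.082], [0.483, -0.287, 0.183]]
  top [[0.417, -0.361, 0.177], [0.461, -0.317, 0.186], [0.438, -0.332, 0.183]]Traceback (most recent call last):
  File "<stdin>", line 10, in <module>
  File "h.py", line 4, in world
    c=cams.calibration(name); f=210/np.tan(np.radians(c["vertical_fov"])/2)
ValueError: time passes only in moves, steps and waits
```

Run:
```python
from h import *
print(observe()["time_s"])
a=[cams.get_image(n)[0] for n in ["scene","side"]]
im=np.vstack(a)[...,::-1]
cv2.imwrite("pics/two.png",cv2.resize(np.hstack(a)[...,::-1],(800,300)))
cv2.imwrite("pics/a1.png",a[0][...,::-1]); cv2.imwrite("pics/b1.png",cv2.resize(a[1][...,::-1],(800,600)))
```

```text
0.35
```

View pics/a1.png

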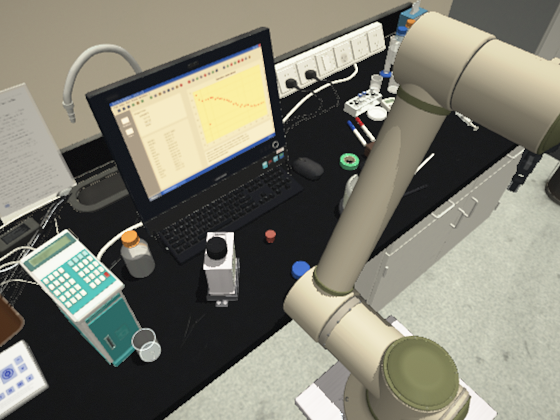

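View pics/b1.png

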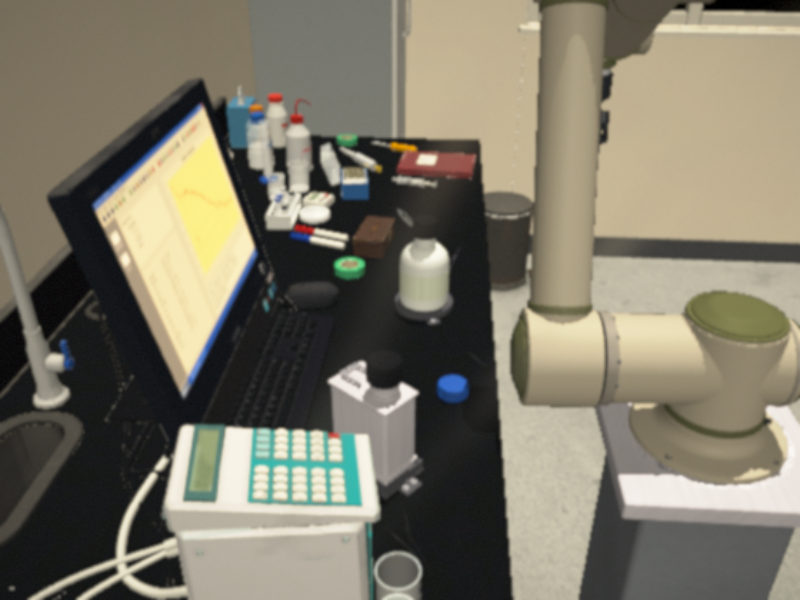

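Run:
```python
from h import *
for n in ["scene","side"]:
    c=cams.calibration(n); f=210/np.tan(np.radians(c["vertical_fov"])/2)
    im,d=cams.get_image(n)
    v,u=np.mgrid[:420,:560]; ok=d>0
    p=np.stack([(u-c["cx"])/f*d,-(v-c["cy"])/f*d,-d,np.ones_like(d)],-1)[ok]
    P=(p@np.linalg.inv(np.array(c["view"])).T)[:,:3]
    r=np.hypot(P[:,0]-.473,P[:,1]-.123)
    for a,b in [(.03,.07),(.07,.1),(.1,.15),(.15,.2),(.2,.3)]:
        Q=P[(r>=a)&(r<b)]; print(n,a,b,len(Q),"zmax",np.round(np.percentile(Q[:,2],[50,95,99.5]),3), np.round(Q[Q[:,2].argmax()],3))
    Q=P[(r<.11)&(P[:,2]>.132)&(P[:,2]<.142)]
    R=cv2.minAreaRect(Q[:,:2].astype(np.float32)*1000); print("cantop",R,len(Q))
print(np.round(cams.calibration("wrist")["tool_from_camera"],3).tolist())
```

```text
scene 0.03 0.07 2958 zmax [0.001 0.137 0.146] [0.531 0.093 0.15 ]
scene 0.07 0.1 2878 zmax [-0.002  0.003  0.138] [0.519 0.07  0.143]
scene 0.1 0.15 6488 zmax [-0.001  0.004  0.015] [0.61  0.139 0.02 ]
scene 0.15 0.2 8456 zmax [-0.     0.024  0.093] [0.283 0.061 0.181]
scene 0.2 0.3 30836 zmax [0.108 0.32  0.45 ] [ 0.269 -0.097  0.487]
cantop ((488.7196044921875, 108.96314239501953), (65.10626220703125, 106.8364028930664), 51.951480865478516) 521
side 0.03 0.07 3093 zmax [0.075 0.14  0.147] [0.52  0.104 0.15 ]
side 0.07 0.1 1432 zmax [0.001 0.125 0.14 ] [0.519 0.069 0.146]
side 0.1 0.15 3489 zmax [0.001 0.003 0.005] [0.601 0.053 0.015]
side 0.15 0.2 4800 zmax [0.002 0.145 0.172] [0.285 0.057 0.184]
side 0.2 0.3 27216 zmax [0.19  0.388 0.467] [ 0.273 -0.1    0.496]
cantop ((490.363525390625, 108.61842346191406), (67.26966857910156, 109.22382354736328), 49.63328170776367) 785
[[-0.001, 0.959, 0.282, 0.072], [1.0, 0.001, -0.001, 0.001], [-0.001, 0.282, -0.959, -0.143], [0.0, 0.0, 0.0, 1.0]]
```

move_arm(jaw=[8.5,8.5,8.5,8.5], dp=[[0,0,-4],[0,0,-4],[0,0,-4],[0,0,0]], turn=[[0,0,0],[0,0,0],[0,0,0],[0,0,0]])

```text
time_s: 0.88
position: [0.1419, -0.5327, 0.3593]
tool_rot: [[0.966, 0.258, 0.001], [0.258, -0.966, -0.014], [-0.003, 0.013, -1.0]]
ft_force: [0.4, -0.4, 0.4]
grip_width: 0.085
gripper_force: 0.0
```

move_arm(jaw=[8.5,8.5,8.5,8.5,8.5,8.5,8.5,8.5,8.5,8.5,8.5,8.5], dp=[[2.04,-2.28,0],[2.04,-2.28,0],[2.04,-2.28,0],[2.04,-2.28,0],[2.04,-2.28,0],[2.04,-2.28,0],[2.04,-2.28,0],[2.04,-2.28,0],[2.04,-2.28,0],[2.04,-2.28,0],[2.04,-2.28,0],[2.04,-2.28,0]], turn=[[0,0,0],[0,0,0],[0,0,0],[0,0,0],[0,0,0],[0,0,0],[0,0,0],[0,0,0],[0,0,0],[0,0,0],[0,0,0],[0,0,0]])

```text
time_s: 1.88
position: [0.3081, -0.2024, 0.3515]
tool_rot: [[0.966, 0.257, 0.0], [0.257, -0.966, -0.0], [0.0, 0.001, -1.0]]
ft_force: [0.3, -0.2, -0.5]
grip_width: 0.0849
gripper_force: 0.0
```

move_arm(jaw=[8.5,8.5,8.5,8.5,8.5,8.5,8.5,8.5,8.5,8.5,8.5,8.5], dp=[[2.04,-2.28,0],[2.04,-2.28,0],[2.04,-2.28,0],[2.04,-2.28,0],[2.04,-2.28,0],[2.04,-2.28,0],[2.04,-2.28,0],[2.04,-2.28,0],[2.04,-2.28,0],[2.04,-2.28,0],[2.04,-2.28,0],[2.04,-2.28,0]], turn=[[0,0,0],[0,0,0],[0,0,0],[0,0,0],[0,0,0],[0,0,0],[0,0,0],[0,0,0],[0,0,0],[0,0,0],[0,0,0],[0,0,0]])

```text
time_s: 2.88
position: [0.4741, 0.1252, 0.3514]
tool_rot: [[0.966, 0.258, 0.0], [0.258, -0.966, -0.0], [0.0, 0.0, -1.0]]
ft_force: [1.5, -0.1, 0.5]
grip_width: 0.0854
gripper_force: 0.0
```

move_arm(jaw=[8.5,8.5,8.5,8.5], dp=[[0,0,2],[0,0,2],[0,0,2],[0,0,0]], turn=[[0,0,0],[0,0,0],[0,0,0],[0,0,0]])

```text
time_s: 3.22
position: [0.4725, 0.1237, 0.288]
tool_rot: [[0.966, 0.258, -0.007], [0.258, -0.966, -0.0], [-0.006, -0.002, -1.0]]
ft_force: [0.1, -0.4, -0.8]
grip_width: 0.0852
gripper_force: 0.0
```

```bash
cat > w.py <<'E'
from h import *
s=observe(); print(s["time_s"],s["position"],np.round(s["tool_rot"],3).tolist(),np.round(s["q"],1))
c=cams.calibration("wrist"); f=210/np.tan(np.radians(c["vertical_fov"])/2)
im,d=cams.get_image("wrist"); cv2.imwrite("pics/w%d.png"%(s["time_s"]*100),im[...,::-1])
v,u=np.mgrid[:420,:560]; ok=d>0
p=np.stack([(u-c["cx"])/f*d,-(v-c["cy"])/f*d,-d,np.ones_like(d)],-1)[ok]
R=np.array(s["tool_rot"]); P=(p@np.array(c["tool_from_camera"]).T)[:,:3]@R.T+s["position"]
Q=P[(np.hypot(P[:,0]-.473,P[:,1]-.123)<.05)&(abs(P[:,2]-.19)<.006)]
print(len(Q),Q.min(0),Q.max(0)); print(cv2.minEnclosingCircle(Q[:,:2].astype(np.float32)*1000),np.median(Q[:,2]))
E
python3 w.py; ls pics
```

```text
3.2167 [0.47246155 0.12372293 0.28797286] [[0.966, 0.258, -0.007], [0.258, -0.966, -0.0], [-0.006, -0.002, -1.0]] [ 0.8 13.6 77.  -0.  89.8 75.8]
2534 [0.45024026 0.09711993 0.1840067 ] [0.4988137  0.14518906 0.1932975 ]
((474.6039123535156, 121.21858978271484), 24.425189971923828) 0.19075409048386535
a1.png
b1.png
scene.png
two.png
w321.png
```

move_arm(jaw=[8.5,8.5,8.5,8.5,8.5,8.5,8.5], dp=[[0.2,0.2,3],[0,0,3],[0,0,3],[0,0,2],[0,0,1.5],[0,0,0.7],[0,0,0]], turn=[[0,0,0],[0,0,0],[0,0,0],[0,0,0],[0,0,0],[0,0,0],[0,0,0]])

```text
time_s: 3.85
position: [0.4765, 0.122, 0.1593]
tool_rot: [[0.966, 0.257, -0.001], [0.257, -0.966, 0.0], [-0.001, -0.0, -1.0]]
ft_force: [0.1, 0.6, 0.1]
grip_width: 0.0852
gripper_force: 0.0
```

move_arm(jaw=[4.0,4.0,4.0,4.0,4.0,4.0,4.0,4.0], dp=[[0,0,0],[0,0,0],[0,0,0],[0,0,0],[0,0,0],[0,0,0],[0,0,0],[0,0,0]], turn=[[0,0,0],[0,0,0],[0,0,0],[0,0,0],[0,0,0],[0,0,0],[0,0,0],[0,0,0]], force=80)

```text
time_s: 4.52
position: [0.4767, 0.1224, 0.1606]
tool_rot: [[0.966, 0.258, 0.002], [0.258, -0.966, 0.001], [0.002, 0.0, -1.0]]
ft_force: [-0.8, 1.5, 6.0]
grip_width: 0.0459
gripper_force: 80.7
```

move_arm(jaw=[4.0,4.0,4.0,4.0,4.0], dp=[[0,0,0.3],[0,0,0.3],[0,0,0.1],[0,0,0],[0,0,0]], turn=[[0,0,0],[0,0,0],[0,0,0],[0,0,0],[0,0,0]], force=80)

```text
time_s: 4.93
position: [0.4768, 0.1224, 0.1544]
tool_rot: [[0.966, 0.258, 0.003], [0.258, -0.966, 0.0], [0.003, 0.0, -1.0]]
ft_force: [-4.5, 2.0, 14.0]
grip_width: 0.0459
gripper_force: 81.4
```

move_arm(jaw=[4.0,4.0,4.0], dp=[[0,0,0.15],[0,0,0],[0,0,0]], turn=[[0,0,0],[0,0,0],[0,0,0]])

```text
time_s: 5.18
position: [0.4769, 0.1224, 0.1538]
tool_rot: [[0.966, 0.258, 0.004], [0.258, -0.966, 0.0], [0.004, 0.001, -1.0]]
ft_force: [-7.2, 1.4, 22.6]
grip_width: 0.0466
gripper_force: 82.8
```

move_arm(jaw=[4.0,4.0,4.0,4.0,4.0,4.0], dp=[[0,0,0],[0,0,0],[0,0,0],[0,0,0],[0,0,0],[0,0,0]], turn=[[0,0,-0.06],[0,0,-0.06],[0,0,-0.06],[0,0,-0.06],[0,0,-0.06],[0,0,0]])

```text
time_s: 5.68
position: [0.4765, 0.1231, 0.1538]
tool_rot: [[0.845, 0.535, 0.004], [0.535, -0.845, 0.002], [0.004, 0.0, -1.0]]
ft_force: [-8.1, 5.6, 22.8]
grip_width: 0.0462
gripper_force: 83.0
```

```bash
python3 -c "
from h import *
s=observe();print(s['time_s'],s['position'],s['ft_force'],s['wrist_torque'],s['q'])"
```

```text
5.6833 [0.47652568 0.12312924 0.1537947 ] [-8.12110239  5.55388853 22.82421179] [9.47750733e-01 1.44288765e+00 1.43446847e-03] [ 0.6186145  20.34092019 90.76566548  0.11397504 68.68127623 58.24768914]
```

move_arm(jaw=[4.0,4.0,4.0,4.0,4.0,4.0], dp=[[-0.15,-0.1,0],[0,0,0],[0,0,0],[0,0,0],[0,0,0],[0,0,0]], turn=[[0,0,0],[0,0,-0.1],[0,0,-0.1],[0,0,-0.1],[0,0,-0.1],[0,0,0]])

```text
time_s: 6.18
position: [0.4756, 0.1238, 0.1538]
tool_rot: [[0.568, 0.823, 0.006], [0.823, -0.568, 0.003], [0.006, 0.003, -1.0]]
ft_force: [-2.9, 9.4, 21.0]
grip_width: 0.0459
gripper_force: 82.7
```

move_arm(jaw=[4.0,4.0,4.0,4.0,4.0,4.0,4.0,4.0,4.0], dp=[[0,0,0],[0,0,0],[0,0,0],[0,0,0],[0,0,0],[0,0,0],[0,0,0],[0,0,0],[0,0,0]], turn=[[0,0,-0.1],[0,0,-0.1],[0,0,-0.1],[0,0,-0.1],[0,0,-0.1],[0,0,-0.1],[0,0,-0.1],[0,0,0],[0,0,0]])

```text
time_s: 6.93
position: [0.474, 0.1242, 0.1538]
tool_rot: [[-0.09, 0.996, 0.002], [0.996, 0.09, 0.004], [0.004, 0.003, -1.0]]
ft_force: [-9.6, 10.6, 24.4]
grip_width: 0.046
gripper_force: 83.1
```

```bash
python3 -c "
from h import *
s=observe();print(s['time_s'],s['position'],s['ft_force'],s['wrist_torque'],s['q'])"
```

```text
6.9333 [0.47399884 0.12415835 0.15377838] [-9.56425608 10.59547807 24.42388436] [ 1.78775261  1.84455659 -0.49733178] [ 0.67763289 20.16331116 91.06049406  0.24938271 68.64777156 -4.56713972]
```

move_arm(jaw=[8.5,8.5,8.5,8.5,8.5,8.5], dp=[[0,0,0],[0,0,0],[0,0,0],[0,0,0],[0,0,0],[0,0,0]], turn=[[0,0,0],[0,0,0],[0,0,0],[0,0,0],[0,0,0],[0,0,0]])

```text
time_s: 7.43
position: [0.4745, 0.1221, 0.1507]
tool_rot: [[-0.09, 0.996, -0.0], [0.996, 0.09, -0.0], [-0.0, -0.0, -1.0]]
ft_force: [-0.7, -0.3, 0.2]
grip_width: 0.085
gripper_force: 0.0
```

move_arm(jaw=[8.5,8.5,8.5,8.5,8.5,8.5], dp=[[0,0,-1.5],[0,0,-3],[0,0,-3],[0,0,-3],[0,0,-3],[0,0,0]], turn=[[0,0,0],[0,0,0],[0,0,0],[0,0,0],[0,0,0],[0,0,0]])

```text
time_s: 7.93
position: [0.476, 0.1222, 0.2913]
tool_rot: [[-0.09, 0.996, 0.01], [0.996, 0.09, 0.0], [-0.001, 0.01, -1.0]]
ft_force: [-0.9, -0.0, 0.4]
grip_width: 0.0848
gripper_force: 0.0
```

```bash
python3 w.py; ls pics/w*
```

```text
7.9333 [0.4760376  0.1222118  0.29125207] [[-0.09, 0.996, 0.01], [0.996, 0.09, 0.0], [-0.001, 0.01, -1.0]] [ 0.6 13.4 76.8 -0.  89.3 -4.6]
2458 [0.45032605 0.09718539 0.18404818] [0.49819304 0.14520451 0.19338365]
((474.40081787109375, 121.27058410644531), 24.396900177001953) 0.1908287282081687
pics/w321.png
pics/w793.png
```

```bash
python3 -c "
import cv2,numpy as np
a=[cv2.imread('pics/w%d.png'%i) for i in(321,793)]
cv2.imwrite('pics/cmp.png',cv2.resize(np.hstack([np.clip(x.astype(float)*1.6,0,255).astype('uint8')[60:420,130:430] for x in a]),(800,480)))"
```

```text
(no output)
```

View pics/cmp.png

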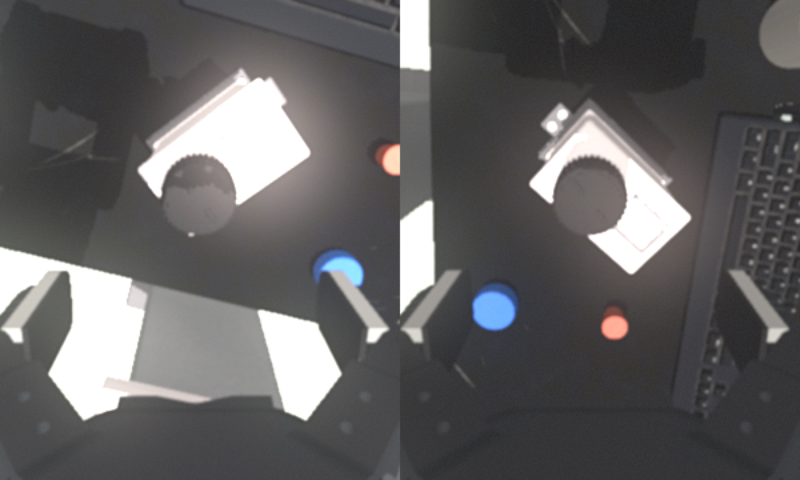

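```bash
python3 -c "
import cv2,numpy as np
o=[]
for i,(cx,cy) in((321,(280,205)),(793,(273,206))):
    x=cv2.imread('pics/w%d.png'%i,0)[cy-34:cy+34,cx-34:cx+34]
    o.append(cv2.createCLAHE(6,(3,3)).apply(cv2.resize(x,(390,390),interpolation=cv2.INTER_CUBIC)))
cv2.imwrite('pics/cmp2.png',np.hstack(o))"
```

```text
(no output)
```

View pics/cmp2.png

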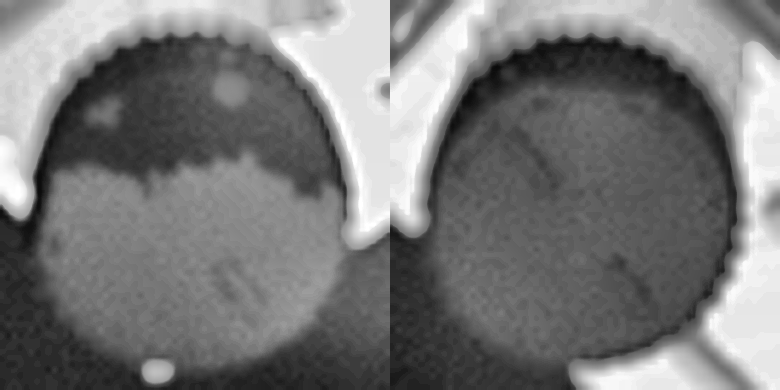

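```bash
python3 -c "
from rig import ticket
print(ticket.close_job())"
```

```text
the job is handed in; nothing more can be done
None
```

I pressed the solvent can's cap to its stop, turned it about 80° anticlockwise and released it; the wrist camera shows it sprung back up and turned. I never touched the round bottle, and I handed the job in at about 8 s (no verdict was returned).

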